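Nest the graded measuring cups on the service cart

TASK

On the catering cart, put the four measuring cups together into one nest: a small cup (the yellow or the red) has been dropped straight into the big blue one, so take it out and set it aside on the cart, then nest the green cup into the blue, the yellow into the green and the red into the yellow, in that order, each sitting level and fully down on the floor of the next larger one, handles pointing any way. Leave the blue cup standing where it is, and do not shift or knock over the shakers, glasses or sugar caddy.

Things in the scene. Friction and masses are not known exactly. Their poses are not given: they have to be found in the camera images.
- cup_blue: Blue measuring cup, the largest. Round, open; outer diameter 92 mm at the rim, 86 at the foot; 40 mm high, wall 3, floor 4. Straight level bar handle, 12 mm wide, 8 thick, along the cup's +x, at heights 32 to 40 mm, its end 86 mm from the axis. Origin: centre of the underside, z up. On the bare steel top
- cup_green: Green measuring cup, the second largest. Round, open; outer diameter 76 mm at the rim, 70 at the foot; 48 mm high, wall 3, floor 4. Straight level bar handle, 12 mm wide, 8 thick, along the cup's +x, at heights 40 to 48 mm, its end 78 mm from the axis. Origin: centre of the underside, z up. On one of the mats
- cup_yellow: Yellow measuring cup, the third. Round, open; outer diameter 60 mm at the rim, 54 at the foot; 56 mm high, wall 3, floor 4. Straight level bar handle, 12 mm wide, 8 thick, along the cup's +x, at heights 48 to 56 mm, its end 70 mm from the axis. Origin: centre of the underside, z up. On a mat or inside the blue cup
- cup_red: Red measuring cup, the smallest. Round, open; outer diameter 44 mm at the rim, 38 at the foot; 64 mm high, wall 3, floor 4. Straight level bar handle, 12 mm wide, 8 thick, along the cup's +x, at heights 56 to 64 mm, its end 62 mm from the axis. Origin: centre of the underside, z up. On a mat or inside the blue cup
- mat_left: black rubber mat 320 x 280 mm (x, y), 4 mm thick, fixed, on the robot's left. Origin: centre of its underside
- mat_right: the same mat on the robot's right
- shaker_a: white shaker with a steel cap, a bystander, 36 mm diameter at the foot, 83 mm tall. Origin: centre of its underside. It stands on a mat close to the green cup
- shaker_b: dark grey shaker with a steel cap, a bystander, 36 mm diameter at the foot, 83 mm tall. Origin: centre of its underside, at the outer edge of a mat
- shaker_c: white shaker with a steel cap, a bystander, 36 mm diameter at the foot, 83 mm tall. Origin: centre of its underside, at the outer edge of the other mat
- shaker_d: dark grey shaker with a steel cap, a bystander, 36 mm diameter at the foot, 83 mm tall. Origin: centre of its underside, on the robot's side of the blue cup
- glass_a: clear glass tumbler, a bystander, 68 mm diameter, 82 mm tall, beyond the blue cup. Origin: centre of its underside
- glass_b: green glass tumbler, a bystander, 68 mm diameter, 82 mm tall. Origin: centre of its underside
- caddy: white sugar caddy, a bystander, open box 80 x 130 mm (its x, y), about 60 mm tall with its sachets. Origin: centre of its underside. Beyond x = 0.84 m stands a fixed cake tray 66 mm tall; fixed equipment up to 220 mm tall stands on both sides where |y| is above 0.49 m
There are look-alikes about, which are no part of the job. Of the things shaped like the cup_blue, the blue one is meant.

How it is judged:
By the outcome, as a careful person would: the job done as asked, in the order asked, and still so for the second after the job is handed in, with the robot touching nothing.
It also fails if it takes over 72 s, if anything falls off the work surface, if the arm or the gripper's body presses on something with over 40 N, if the wrist force passes 120 N, or if a joint passes its speed limit or range.

ROBOT

A 6-joint arm with a two-finger parallel gripper is mounted at the origin on the work surface. World frame = base frame: x ahead of the robot, y to its left, z up, the work surface at z = 0. Lengths are in m, angles in rad, forces in N, time in s.
With the tool pointing down it reaches from about 0.375 to 0.975 m from the base axis. Payload 3.8 kg.
Tool frame: the origin (TCP) lies midway between the tips of the shut fingers; the grasp point (between the pads) lies 19 mm behind it; z points along the fingers, y is the line along which they close (so a half turn about z gives the same grasp; the last joint's range is limited). The gripper opens to 85 mm and grips with 20 to 120 N. Pads are 22 mm wide; open, the fingers measure 114 mm over their backs; the gripper's body (76 mm by 85 mm) begins 54 mm behind the grasp point. The pads swing forward as they close: fully open they stand 13 mm farther back than shut.
Start: joints at [1.21, 0.264, 1.604, -0, 1.274, -0.037], TCP at [0.215, 0.64, 0.231] pointing down, gripper open.
Joint ranges: [-2.63, 2.63], [-0.94, 2.18], [0.31, 2.57], [-1.31, 4.45], [0, 2.66], [-2.55, 2.55]. Speed limits (rad/s): [2.57, 2.57, 3.14, 3.14, 3.14, 3.14].

INTERFACE

Orientations are given as a rotation vector (axis times angle).
In Python, from workcell import * gives the robot as it stands. The module is installed in compiled form; this text tells all that it offers.
- The arm moves only by the tool apply_moves, never from a script. Its arguments are lists of equal length, an entry for each row: "fingers": the opening, from 0 (shut) to 1 (fully open); "travel": the shift along the tool's x, y, z normalised to -1 to 1, where 1 is 0.05 m, a list of three; "rotation": the turn, a rotation vector about the tool's x, y, z normalised to -1 to 1, where 1 is 6 degrees, a list of three. In form: {"fingers": [fingers, ...], "travel": [[dx, dy, dz], ...], "rotation": [[ax, ay, az], ...]}. A call has 1 to 12 rows; each row shifts and turns the commanded pose from where the row before left it, along the tool's axes as they then stand; what a row does not reach is not made up. A row lasts 1/10 s, in which the tool goes at most 50 mm and 8.59 degrees, less where a joint would pass 70% of its speed; a pose out of reach is approached as far as the arm can. A call with a number of a shift or a turn outside -1 to 1 is refused whole. A call with a gripper value outside its range is refused whole. The fingers move at their own pace and stop on an object; "newtons" is the grip in N (left out, the last holds). Time passes only in rows, so rows that do not move let the fingers close. It gives the time, the measured TCP pose, the force, the opening and the grip force at its end, in the units of the state.
- read_state(): the state, without advancing time (a new reading comes with each control period).
- read_camera(name): name is "scene" or "top" or "wrist"; returns a dict with "image" (420x560x3 uint8, red, green, blue), "fx", "fy", "cx", "cy" (pixels), "extrinsics" (4x4, takes a point from world to camera coordinates). Camera axes: x right, y down, z forward; pixel columns grow to the right and rows downward; lengths in m; the calibration is good to about 2 mm. A picture is of the moment at which its call begins. There is no depth.
- finish_job(): hands the job in; it is judged then, once.
Trained networks look in the newest picture that a camera, given by its name, has taken for a name from the list of things; names that differ only in an ending like _2 or _b are one class to them, and where a whole thing is asked for, a point or a joint stands for the part that bears it (a point fixed in the world has none). Each returns a list of dicts, best first, with "p" (0 to 1); they miss things now and then, are a little off and sometimes report something else, mostly with a low value. They report only what shows in the picture. A call takes as long as a camera call. They do not tell look-alikes from the thing itself.
- regions_of(camera, name): "mask" (420x560 bool, what is visible of it) and "bbox" ([left, top, width, height] in pixels, round what is visible of it).
- tip_of(camera, name): "location" ([column, row] in pixels: a listed point, or the origin of a listed thing).
The state is a dict: "time": time; "q": joint angles; "joint_vel": joint speeds; "joint_torque": joint torques, N m; "tool_pos": TCP position; "tcp_rot": TCP orientation; "wrist_force": force on the tool from outside, world axes, zero at the start; "torque": the same for the moment, N m; "width": opening from 0.0 (shut) to 1.0 (fully open); "grip_force": force on a finger pad.
Only numpy, scipy, OpenCV 4.12 (cv2) and the standard library are available. Lean on these libraries where they do the work, as an engineer would, in place of code of your own. Each camera call takes 0.05 s, during which the arm holds its last target. There are 200 camera calls.

## Working session

There is one attempt and no reset: what is moved stays moved. The work goes in short steps, Python scripts to look and compute and a tool call to move; the robot and the scene stay as the last step left them, time stands still between calls to the robot, and variables do not carry over. Pictures are saved under pics/ and viewed, at most 13 in all, crops included, and the job is handed in when it is done.

Besides the shell and the picture viewer there is one more tool, called after ">>>" as name(argument=value, ...), one argument or row to a line, values as JSON. apply_moves: Moves the arm, as the interface text tells. Scaled input: -1 to 1 covers 0.05 m each way for a shift and 6 degrees each way for a turn. Its arguments: {"type":"object","properties":{"fingers":{"type":"array","items":{"type":"number"}},"travel":{"type":"array","items":{"type":"array","items":{"type":"number"}}},"rotation":{"type":"array","items":{"type":"array","items":{"type":"number"}}},"newtons":{"type":"number"}},"required":["fingers","travel","rotation"]}

```bash
mkdir -p pics
cat > h.py <<'E'
from workcell import *
import numpy as np, cv2
from scipy.spatial.transform import Rotation as R
def cam(n):
    c=read_camera(n); return c
def save(im,f): cv2.imwrite('pics/'+f,cv2.cvtColor(im,cv2.COLOR_RGB2BGR))
def ray(c,uv,z):
    E=np.array(c['extrinsics']);Rm=E[:3,:3];t=E[:3,3];o=-Rm.T@t
    d=Rm.T@np.array([(uv[0]-c['cx'])/c['fx'],(uv[1]-c['cy'])/c['fy'],1])
    return o+d*(z-o[2])/d[2]
def proj(c,p):
    E=np.array(c['extrinsics']);q=E[:3,:3]@np.array(p)+E[:3,3]
    return np.array([c['fx']*q[0]/q[2]+c['cx'],c['fy']*q[1]/q[2]+c['cy']])
E
python3 - <<'E'
from h import *
for n in ('top','scene'):
    c=cam(n); save(cv2.resize(c['image'],(784,588)),n+'1.png')
    E=np.array(c['extrinsics']);print(n,c['fx'],-E[:3,:3].T@E[:3,3],E[:3,:3].round(2).tolist())
    for k in ['cup_blue','cup_green','cup_yellow','cup_red','shaker_a','glass_a','caddy']:
        print(k,[(round(r['p'],2),np.round(r['location']).tolist(),ray(c,r['location'],0).round(3)[:2].tolist()) for r in tip_of(n,k)])
s=read_state();print(s)
E
```

```text
top 436.1475832359922 [0.30027897 0.00142518 1.0973946 ] [[-0.01, -1.0, -0.01], [-0.99, 0.01, -0.17], [0.17, 0.0, -0.99]]
cup_blue [(0.79, [280.0, 205.0], [0.5, -0.003]), (0.74, [407.0, 321.0], [0.21, -0.311]), (0.7, [165.0, 322.0], [0.211, 0.281]), (0.65, [375.0, 189.0], [0.541, -0.249]), (0.53, [179.0, 121.0], [0.73, 0.261]), (0.23, [200.0, 173.0], [0.588, 0.203])]
cup_green [(0.64, [182.0, 190.0], [0.542, 0.25]), (0.64, [277.0, 206.0], [0.497, 0.005])]
cup_yellow [(0.75, [375.0, 187.0], [0.546, -0.248]), (0.19, [199.0, 176.0], [0.579, 0.205])]
cup_red [(0.7, [385.0, 199.0], [0.514, -0.273]), (0.61, [275.0, 205.0], [0.501, 0.009])]
shaker_a [(0.81, [107.0, 169.0], [0.601, 0.446]), (0.78, [200.0, 174.0], [0.584, 0.202]), (0.65, [454.0, 198.0], [0.515, -0.449]), (0.53, [271.0, 260.0], [0.363, 0.02])]
glass_a [(0.88, [178.0, 120.0], [0.731, 0.264]), (0.85, [311.0, 121.0], [0.726, -0.087]), (0.66, [184.0, 189.0], [0.546, 0.245])]
caddy [(0.8, [371.0, 112.0], [0.75, -0.247]), (0.25, [181.0, 190.0], [0.543, 0.251])]
scene 445.6450260314216 [ 1.18745989 -0.42143883  0.87521908] [[0.51, 0.
[... 775 characters left out ...]
0, 337.0], [0.747, -0.236])]
{'time': 0.8, 'q': array([ 1.21006917e+00,  2.63842163e-01,  1.60392363e+00,  1.61187762e-07,
        1.27371358e+00, -3.68743984e-02]), 'joint_vel': array([-0.00055222, -0.00121144, -0.00063008,  0.00319101, -0.00141253,
        0.00205973]), 'joint_torque': array([-1.06663081e-04, -5.14962816e+01, -3.67706966e+01, -2.35624793e-05,
        1.47176329e-04,  3.76441022e-06]), 'tool_pos': array([0.21479556, 0.63994464, 0.23136005]), 'tcp_rot': array([5.06483067e-01, 3.10047410e+00, 1.74480251e-04]), 'wrist_force': array([-0.70458703, -0.28280882, -0.19702602]), 'torque': array([-0.00367303,  0.06047544, -0.01395348]), 'grip_force': 0.0, 'width': 0.9984622251053727}
```

View pics/top1.png

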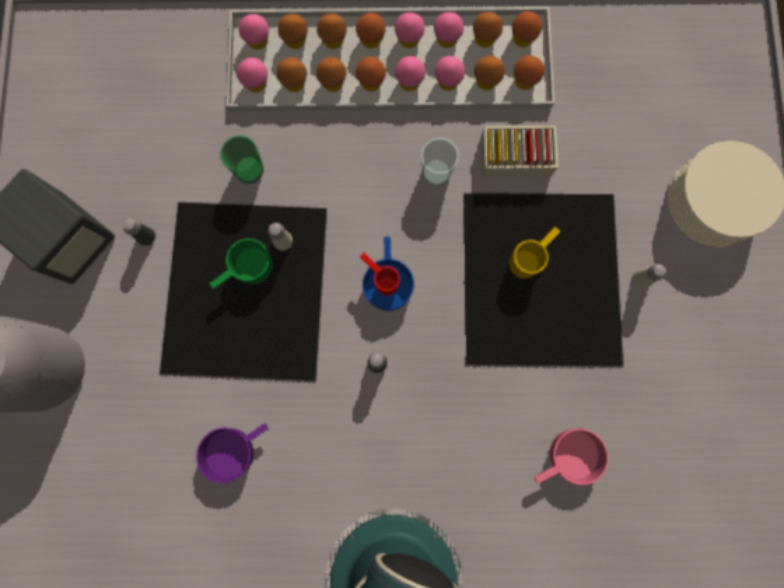

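View pics/scene1.png

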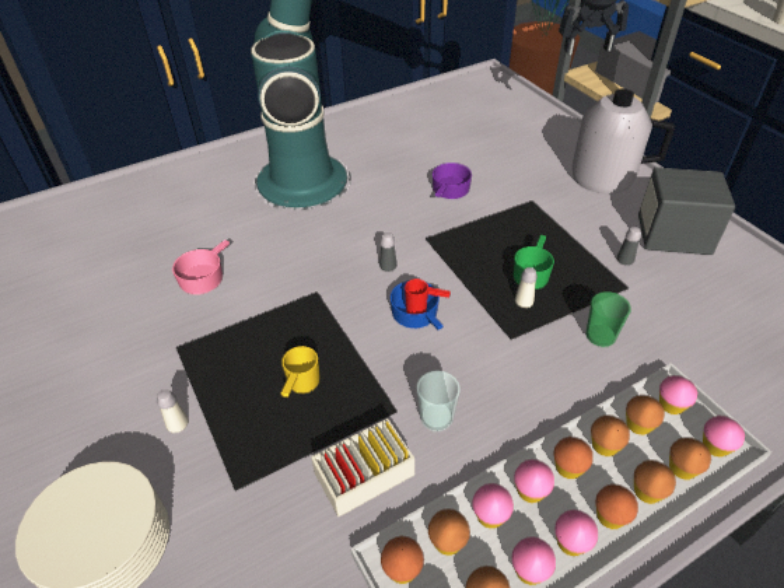

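```bash
cat > fit.py <<'E'
from h import *
from scipy.optimize import minimize
D={'blue':(.092,.086,.040,.086),'green':(.076,.070,.048,.078),'yellow':(.060,.054,.056,.070),'red':(.044,.038,.064,.062)}
HS={'blue':(100,125),'green':(48,80),'yellow':(20,35),'red':(-4,5)}
def cmask(im,k,c,xy,z0):
    h=cv2.cvtColor(im,cv2.COLOR_RGB2HSV).astype(int);H=h[...,0].copy()
    if k=='red':H[H>170]-=180
    m=(H>=HS[k][0])&(H<=HS[k][1])&(h[...,1]>130)&(h[...,2]>30)
    u=proj(c,[xy[0],xy[1],z0+.03]); w=np.zeros(m.shape,np.uint8); cv2.circle(w,tuple(int(v) for v in u),50,1,-1)
    return (m&(w>0))
def model(c,k,p,z0,S=4):
    d=D[k];a=np.linspace(0,2*np.pi,40);x,y,t=p
    m=np.zeros((420*S,560*S),np.uint8)
    def f(P):
        uv=np.array([(proj(c,q)+.5)*S-.5 for q in P]);cv2.fillConvexPoly(m,cv2.convexHull(np.round(uv).astype(np.int32)),1)
    f([(x+r*np.cos(b),y+r*np.sin(b),z0+z) for r,z in((d[0]/2,d[2]),(d[1]/2,0)) for b in a])
    f([(x+r*np.cos(t)-s*np.sin(t),y+r*np.sin(t)+s*np.cos(t),z0+z) for r in(d[0]/2-.003,d[3]) for s in(-.006,.006) for z in(d[2]-.008,d[2])])
    return cv2.resize(m.astype(np.float32),(560,420),interpolation=cv2.INTER_AREA)
def fit(cams,k,p0,z0,ign=None):
    ms=[cmask(c['image'],k,c,p0,z0) for c in cams]
    def cost(p):
        e=0
        for i,(c,m) in enumerate(zip(cams,ms)):
            df=np.abs(model(c,k,p,z0)-m)
            if ign is not None: df=df*(~ign[i])
            e+=df.sum()/max(m.sum(),50)
        return e
    best=None
    t0=min(np.arange(0,2*np.pi,.35),key=lambda t:cost([p0[0],p0[1],t])) if len(p0)<3 else p0[2]
    r=minimize(cost,[p0[0],p0[1],t0],method='Nelder-Mead',options=dict(initial_simplex=[[p0[0],p0[1],t0],[p0[0]+.01,p0[1],t0],[p0[0],p0[1]+.01,t0],[p0[0],p0[1],t0+.3]],maxiter=90,xatol=2e-4,fatol=1e-4))
    return r.x,r.fun,ms
E
cat > go.py <<'E'
from fit import *
T,S=cam('top'),cam('scene')
dil=lambda m:cv2.dilate(m.astype(np.uint8),np.ones((5,5)))>0
def show(k,r): print(k,r[0].round(4),'yaw',round(np.degrees(r[0][2])%360,1),'err',round(r[1],3))
red=fit([T,S],'red',(.5,.005),.004);show('red',red)
ig=[dil(m) for m in red[2]]
b=fit([T,S],'blue',(.5,0),0,ig);show('blue',b)
for k,p,z in(('green',(.54,.25),.004),('yellow',(.53,-.245),.004)):
    show(k,fit([T,S],k,p,z))
for i,k in((T,'top'),(S,'scene')):
    show(k+'green',fit([i],'green',(.54,.25),.004)); show(k+'red',fit([i],'red',(.5,.005),.004))
def crop(c,u): 
    u=[int(v) for v in u];return cv2.resize(c['image'][u[1]-42:u[1]+42,u[0]-56:u[0]+56],(392,294),interpolation=cv2.INTER_CUBIC)
P=[(.5,0,.03),(.54,.25,.03)]
save(np.vstack([np.hstack([crop(c,proj(c,p)) for c in(T,S)]) for p in P]),'crop1.png')
E
python3 go.py
```

```text
red [0.5053 0.0081 0.7773] yaw 44.5 err 0.394
blue [ 0.501   0.0074 -0.0142] yaw 359.2 err 0.294
green [0.5443 0.2536 2.2233] yaw 127.4 err 0.42
yellow [ 0.5438 -0.2423  5.4939] yaw 314.8 err 0.192
topgreen [0.5442 0.2515 2.2183] yaw 127.1 err 0.042
topred [0.5052 0.0068 0.7998] yaw 45.8 err 0.155
scenegreen [0.5438 0.2562 2.2211] yaw 127.3 err 0.322
scenered [0.5024 0.0114 0.7468] yaw 42.8 err 0.18
```

View pics/crop1.png

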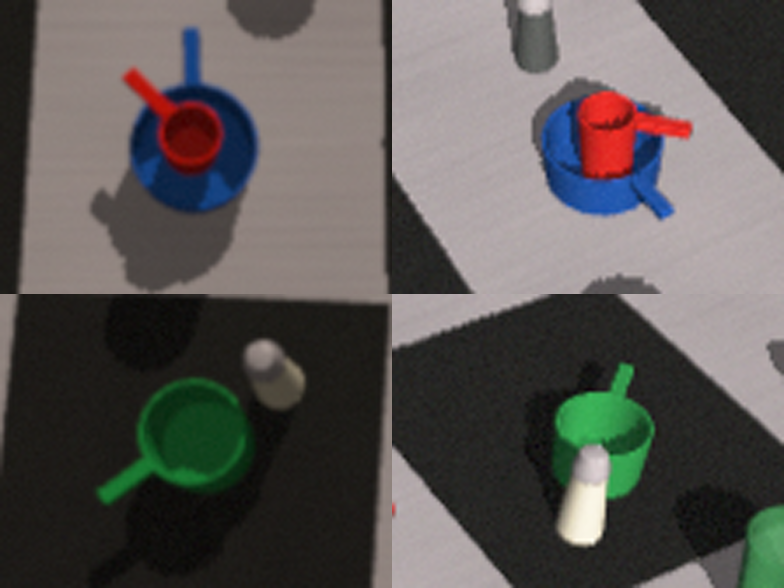

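```bash
cat > plan.py <<'E'
from h import *
import json,math
def plan(wps,start=None):
    "wps: (x,y,z,heading,finger[,rows]); prints calls of <=12 rows"
    if start is None:
        s=read_state();Rm=R.from_rotvec(s['tcp_rot']).as_matrix();p=np.array(s['tool_pos']);h=math.degrees(math.atan2(Rm[1,0],Rm[0,0]))
        print('t',round(s['time'],2),'pos',p.round(4),'h',round(h,2),'tilt',round(math.degrees(math.acos(-Rm[2,2])),2))
    else: p=np.array(start[:3],float);h=start[3]
    F,T,O=[],[],[]
    for w in wps:
        if w=='hold': F.append(F[-1]);T.append([0,0,0]);O.append([0,0,0]);continue
        g=np.array(w[:3],float);dh=(w[3]-h+180)%360-180
        n=w[5] if len(w)>5 else max(1,math.ceil(np.linalg.norm(g-p)/.044),math.ceil(abs(dh)/5.8))
        for i in range(n):
            k=n-i;d=(g-p)/k;c,s_=math.cos(math.radians(h)),math.sin(math.radians(h))
            t=np.round(np.array([d[0]*c+d[1]*s_,d[0]*s_-d[1]*c,-d[2]])/.05,2)
            a=round(-((w[3]-h+180)%360-180)/k/6,2)
            F.append(w[4]);T.append((t+0).tolist());O.append([0,0,a+0])
            t=t*.05;p=p+np.array([t[0]*c+t[1]*s_,t[0]*s_-t[1]*c,-t[2]]);h-=a*6
    for i in range(0,len(F),12): print(json.dumps(dict(fingers=F[i:i+12],travel=T[i:i+12],rotation=O[i:i+12])))
    print('end',p.round(4),round(h,2))
E
python3 -c "
from plan import *
plan([(.5365,.0405,.13,45,.5),(.5365,.0405,.045,45,.5,3),'hold'])"
```

```text
t 0.9 pos [0.2147 0.6399 0.2313] h 161.45 tilt 0.0
{"fingers": [0.5, 0.5, 0.5, 0.5, 0.5, 0.5, 0.5, 0.5, 0.5, 0.5, 0.5, 0.5], "travel": [[-0.47, -0.44, 0.1], [-0.51, -0.4, 0.1], [-0.55, -0.35, 0.1], [-0.58, -0.29, 0.1], [-0.6, -0.23, 0.1], [-0.62, -0.17, 0.1], [-0.64, -0.11, 0.1], [-0.65, -0.05, 0.09], [-0.65, 0.01, 0.1], [-0.64, 0.07, 0.09], [-0.63, 0.14, 0.1], [-0.62, 0.2, 0.09]], "rotation": [[0, 0, 0.92], [0, 0, 0.92], [0, 0, 0.92], [0, 0, 0.92], [0, 0, 0.93], [0, 0, 0.92], [0, 0, 0.93], [0, 0, 0.92], [0, 0, 0.93], [0, 0, 0.92], [0, 0, 0.93], [0, 0, 0.92]]}
{"fingers": [0.5, 0.5, 0.5, 0.5, 0.5, 0.5, 0.5, 0.5, 0.5, 0.5, 0.5, 0.5], "travel": [[-0.6, 0.26, 0.1], [-0.57, 0.31, 0.09], [-0.53, 0.37, 0.1], [-0.5, 0.42, 0.09], [-0.46, 0.46, 0.1], [-0.41, 0.5, 0.09], [-0.36, 0.54, 0.1], [-0.3, 0.57, 0.09], [-0.24, 0.6, 0.1], [0.0, 0.0, 0.57], [0.0, 0.0, 0.56], [0.0, 0.0, 0.57]], "rotation": [[0, 0, 0.93], [0, 0, 0.92], [0, 0, 0.93], [0, 0, 0.92], [0, 0, 0.93], [0, 0, 0.92], [0, 0, 0.93], [0, 0, 0.92], [0, 0, 0.93], [0, 0, 0.0], [0, 0, 0.0], [0, 0, 0.0]]}
{"fingers": [0.5], "travel": [[0, 0, 0]], "rotation": [[0, 0, 0]]}
end [0.5367 0.0405 0.0448] 44.99
```

>>> apply_moves(
  fingers=[0.5, 0.5, 0.5, 0.5, 0.5, 0.5, 0.5, 0.5, 0.5, 0.5, 0.5, 0.5],
  travel=[
    [-0.47, -0.44, 0.1],
    [-0.51, -0.4, 0.1],
    [-0.55, -0.35, 0.1],
    [-0.58, -0.29, 0.1],
    [-0.6, -0.23, 0.1],
    [-0.62, -0.17, 0.1],
    [-0.64, -0.11, 0.1],
    [-0.65, -0.05, 0.09],
    [-0.65, 0.01, 0.1],
    [-0.64, 0.07, 0.09],
    [-0.63, 0.14, 0.1],
    [-0.62, 0.2, 0.09],
  ],
  rotation=[
    [0, 0, 0.92],
    [0, 0, 0.92],
    [0, 0, 0.92],
    [0, 0, 0.92],
    [0, 0, 0.93],
    [0, 0, 0.92],
    [0, 0, 0.93],
    [0, 0, 0.92],
    [0, 0, 0.93],
    [0, 0, 0.92],
    [0, 0, 0.93],
    [0, 0, 0.92],
  ],
)

```text
time: 2.1
tool_pos: [0.3991, 0.2966, 0.1729]
tcp_rot: [2.127, 2.311, 0.001]
wrist_force: [-0.2, -0.3, 0.7]
width: 0.504
grip_force: 0.0
```

>>> apply_moves(
  fingers=[0.5, 0.5, 0.5, 0.5, 0.5, 0.5, 0.5, 0.5, 0.5, 0.5],
  travel=[
    [-0.6, 0.26, 0.1],
    [-0.57, 0.31, 0.09],
    [-0.53, 0.37, 0.1],
    [-0.5, 0.42, 0.09],
    [-0.46, 0.46, 0.1],
    [-0.41, 0.5, 0.09],
    [-0.36, 0.54, 0.1],
    [-0.3, 0.57, 0.09],
    [-0.24, 0.6, 0.1],
    [0, 0, 0],
  ],
  rotation=[
    [0, 0, 0.93],
    [0, 0, 0.92],
    [0, 0, 0.93],
    [0, 0, 0.92],
    [0, 0, 0.93],
    [0, 0, 0.92],
    [0, 0, 0.93],
    [0, 0, 0.92],
    [0, 0, 0.93],
    [0, 0, 0],
  ],
)

```text
time: 3.1
tool_pos: [0.5382, 0.0375, 0.1295]
tcp_rot: [2.904, 1.194, 0.0]
wrist_force: [0.3, 0.1, -0.1]
width: 0.5
grip_force: 0.0
```

```bash
python3 -c "
from fit import *
import math
s=read_state();Rm=R.from_rotvec(s['tcp_rot']).as_matrix();print(s['tool_pos'],math.degrees(math.atan2(Rm[1,0],Rm[0,0])),s['width'])
W=cam('wrist');save(W['image'],'w1.png');E=np.array(W['extrinsics']);print(-E[:3,:3].T@E[:3,3])
r=fit([W],'red',(.504,.008),.004);print(r[:2])
"
```

```text
[0.53815361 0.03751191 0.12953063] 44.70997598305597 0.4997297476514793
[0.59792001 0.09812104 0.27327603]
(array([0.50512617, 0.00823229, 0.77590438]), np.float64(0.0793591145121618))
```

View pics/w1.png

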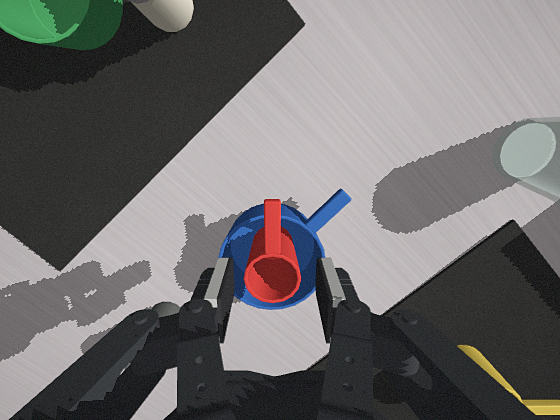

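```bash
python3 -c "
from plan import *
plan([(.5379,.0404,.045,44.5,.5,3),'hold',(.5379,.0404,.045,44.5,0,1),'hold','hold','hold'])
print()
plan([(.5379,.0404,.135,44.5,0,3),(.443,-.058,.135,44.5,0,5),'hold',(.443,-.058,.05,44.5,0,4),(.443,-.058,.041,44.5,0,2),'hold'],(.5379,.0404,.045,44.5))"
```

```text
t 3.15 pos [0.5372 0.0391 0.1296] h 44.85 tilt 0.02
{"fingers": [0.5, 0.5, 0.5, 0.5, 0, 0, 0, 0], "travel": [[0.01, 0.0, 0.56], [0.01, 0.0, 0.57], [0.01, -0.01, 0.56], [0, 0, 0], [0.0, 0.0, 0.0], [0, 0, 0], [0, 0, 0], [0, 0, 0]], "rotation": [[0, 0, 0.02], [0, 0, 0.02], [0, 0, 0.02], [0, 0, 0], [0, 0, 0.0], [0, 0, 0], [0, 0, 0], [0, 0, 0]]}
end [0.5379 0.0405 0.0451] 44.49

{"fingers": [0, 0, 0, 0, 0, 0, 0, 0, 0, 0, 0, 0], "travel": [[0.0, 0.0, -0.6], [0.0, 0.0, -0.6], [0.0, 0.0, -0.6], [-0.55, 0.01, 0.0], [-0.55, 0.02, 0.0], [-0.54, 0.01, 0.0], [-0.55, 0.02, 0.0], [-0.54, 0.01, 0.0], [0, 0, 0], [0.0, 0.0, 0.42], [0.0, 0.0, 0.43], [0.0, 0.0, 0.42]], "rotation": [[0, 0, 0.0], [0, 0, 0.0], [0, 0, 0.0], [0, 0, 0.0], [0, 0, 0.0], [0, 0, 0.0], [0, 0, 0.0], [0, 0, 0.0], [0, 0, 0], [0, 0, 0.0], [0, 0, 0.0], [0, 0, 0.0]]}
{"fingers": [0, 0, 0, 0], "travel": [[0.0, 0.0, 0.43], [0.0, 0.0, 0.09], [0.0, 0.0, 0.09], [0, 0, 0]], "rotation": [[0, 0, 0.0], [0, 0, 0.0], [0, 0, 0.0], [0, 0, 0]]}
end [ 0.443  -0.0578  0.041 ] 44.5
```

>>> apply_moves(
  fingers=[0.5, 0.5, 0.5, 0.5, 0.5, 0, 0, 0, 0, 0],
  travel=[
    [0.02, 0.02, 0.56],
    [0, 0, 0.57],
    [0, 0, 0.56],
    [0, 0, 0],
    [0, 0, 0],
    [0, 0, 0],
    [0, 0, 0],
    [0, 0, 0],
    [0, 0, 0],
    [0, 0, 0],
  ],
  rotation=[
    [0, 0, 0.06],
    [0, 0, 0],
    [0, 0, 0],
    [0, 0, 0],
    [0, 0, 0],
    [0, 0, 0],
    [0, 0, 0],
    [0, 0, 0],
    [0, 0, 0],
    [0, 0, 0],
  ],
  newtons=60,
)

```text
time: 4.15
tool_pos: [0.54, 0.0408, 0.0472]
tcp_rot: [2.906, 1.192, 0.006]
wrist_force: [0.2, 1.4, 5.6]
width: 0.126
grip_force: 58.9
```

>>> apply_moves(
  fingers=[0, 0, 0, 0, 0, 0, 0, 0, 0, 0],
  travel=[
    [0, 0, -0.3],
    [0, 0, -0.5],
    [0, 0, -0.5],
    [0, 0, -0.5],
    [-0.54, 0.02, 0],
    [-0.55, 0.01, 0],
    [-0.54, 0.02, 0],
    [-0.55, 0.01, 0],
    [-0.55, 0.01, 0],
    [0, 0, 0],
  ],
  rotation=[
    [0, 0, 0],
    [0, 0, 0],
    [0, 0, 0],
    [0, 0, 0],
    [0, 0, 0],
    [0, 0, 0],
    [0, 0, 0],
    [0, 0, 0],
    [0, 0, 0],
    [0, 0, 0],
  ],
)

```text
time: 5.15
tool_pos: [0.4407, -0.0594, 0.1354]
tcp_rot: [-2.908, -1.189, 0.003]
wrist_force: [-0.2, 0.0, -0.5]
width: 0.118
grip_force: 58.7
```

```bash
python3 -c "
from fit import *
S,W=cam('scene'),cam('wrist');s=read_state();print(s['tool_pos'],s['wrist_force'],s['width'])
save(np.hstack([cv2.resize(S['image'],(400,300)),cv2.resize(W['image'],(400,300))]),'s2.png')"
```

```text
[ 0.44323073 -0.05828041  0.13586502] [ 0.51686837 -0.00868547 -0.31109076] 0.12670071154115495
```

View pics/s2.png

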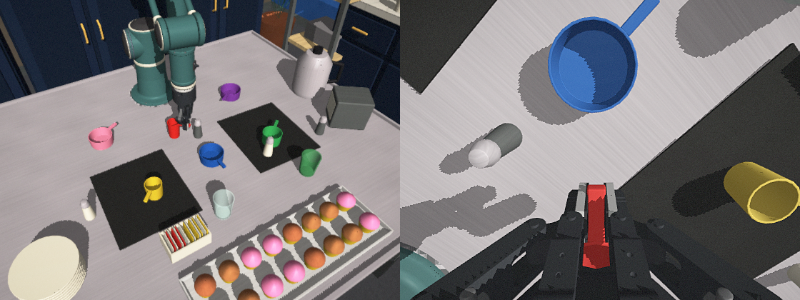

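>>> apply_moves(
  fingers=[0, 0, 0, 0, 0, 0, 0],
  travel=[
    [0, 0, 0.4],
    [0, 0, 0.5],
    [0, 0, 0.5],
    [0, 0, 0.3],
    [0, 0, 0.08],
    [0, 0, 0.06],
    [0, 0, 0],
  ],
  rotation=[
    [0, 0, 0],
    [0, 0, 0],
    [0, 0, 0],
    [0, 0, 0],
    [0, 0, 0],
    [0, 0, 0],
    [0, 0, 0],
  ],
)

```text
time: 5.95
tool_pos: [0.4445, -0.0577, 0.044]
tcp_rot: [2.906, 1.193, 0.002]
wrist_force: [0.6, 0.1, -0.6]
width: 0.123
grip_force: 58.7
```

>>> apply_moves(
  fingers=[0, 0, 0, 0],
  travel=[
    [0, 0, 0.02],
    [0, 0, 0.02],
    [0, 0, 0.02],
    [0, 0, 0],
  ],
  rotation=[
    [0, 0, 0],
    [0, 0, 0],
    [0, 0, 0],
    [0, 0, 0],
  ],
)

```text
time: 6.35
tool_pos: [0.4459, -0.0578, 0.0428]
tcp_rot: [2.905, 1.191, 0.007]
wrist_force: [-0.9, 3.8, 9.2]
width: 0.128
grip_force: 60.0
```

```bash
python3 -c "
from plan import *
plan([(.443,-.058,.14,44.5,.5,3),(.507,.301,.14,127,.5),'hold','hold'],(.443,-.058,.0405,44.5))"
```

```text
{"fingers": [0.5, 0.5, 0.5, 0.5, 0.5, 0.5, 0.5, 0.5, 0.5, 0.5, 0.5, 0.5], "travel": [[0.0, 0.0, -0.66], [0.0, 0.0, -0.66], [0.0, 0.0, -0.67], [0.4, -0.28, 0.0], [0.42, -0.24, 0.0], [0.44, -0.2, 0.0], [0.46, -0.16, 0.0], [0.47, -0.11, 0.0], [0.48, -0.07, 0.0], [0.49, -0.02, 0.0], [0.49, 0.03, 0.0], [0.48, 0.07, 0.0]], "rotation": [[0, 0, 0.0], [0, 0, 0.0], [0, 0, 0.0], [0, 0, -0.92], [0, 0, -0.92], [0, 0, -0.92], [0, 0, -0.92], [0, 0, -0.92], [0, 0, -0.91], [0, 0, -0.92], [0, 0, -0.92], [0, 0, -0.91]]}
{"fingers": [0.5, 0.5, 0.5, 0.5, 0.5, 0.5, 0.5, 0.5], "travel": [[0.47, 0.12, 0.0], [0.46, 0.16, 0.0], [0.44, 0.21, 0.0], [0.42, 0.25, 0.0], [0.39, 0.29, 0.0], [0.36, 0.32, 0.0], [0, 0, 0], [0, 0, 0]], "rotation": [[0, 0, -0.91], [0, 0, -0.92], [0, 0, -0.92], [0, 0, -0.91], [0, 0, -0.92], [0, 0, -0.91], [0, 0, 0], [0, 0, 0]]}
end [0.5071 0.3009 0.14  ] 127.0
```

>>> apply_moves(
  fingers=[0.5, 0.5, 0.5],
  travel=[
    [0, 0, 0],
    [0, 0, 0],
    [0, 0, 0],
  ],
  rotation=[
    [0, 0, 0],
    [0, 0, 0],
    [0, 0, 0],
  ],
)

```text
time: 6.65
tool_pos: [0.4433, -0.058, 0.0403]
tcp_rot: [2.906, 1.193, -0.0]
wrist_force: [0.7, 0.4, 0.5]
width: 0.502
grip_force: 0.0
```

>>> apply_moves(
  fingers=[0.5, 0.5, 0.5, 0.5, 0.5, 0.5, 0.5, 0.5, 0.5, 0.5, 0.5, 0.5],
  travel=[
    [0, 0, -0.66],
    [0, 0, -0.66],
    [0, 0, -0.67],
    [0.4, -0.28, 0],
    [0.42, -0.24, 0],
    [0.44, -0.2, 0],
    [0.46, -0.16, 0],
    [0.47, -0.11, 0],
    [0.48, -0.07, 0],
    [0.49, -0.02, 0],
    [0.49, 0.03, 0],
    [0.48, 0.07, 0],
  ],
  rotation=[
    [0, 0, 0],
    [0, 0, 0],
    [0, 0, 0],
    [0, 0, -0.92],
    [0, 0, -0.92],
    [0, 0, -0.92],
    [0, 0, -0.92],
    [0, 0, -0.92],
    [0, 0, -0.91],
    [0, 0, -0.92],
    [0, 0, -0.92],
    [0, 0, -0.91],
  ],
)

```text
time: 7.85
tool_pos: [0.481, 0.1585, 0.1394]
tcp_rot: [-2.134, -2.305, 0.001]
wrist_force: [-0.1, -0.3, 0.1]
width: 0.5
grip_force: 0.0
```

>>> apply_moves(
  fingers=[0.5, 0.5, 0.5, 0.5, 0.5, 0.5, 0.5, 0.5],
  travel=[
    [0.47, 0.12, 0],
    [0.46, 0.16, 0],
    [0.44, 0.21, 0],
    [0.42, 0.25, 0],
    [0.39, 0.29, 0],
    [0.36, 0.32, 0],
    [0, 0, 0],
    [0, 0, 0],
  ],
  rotation=[
    [0, 0, -0.91],
    [0, 0, -0.92],
    [0, 0, -0.92],
    [0, 0, -0.91],
    [0, 0, -0.92],
    [0, 0, -0.91],
    [0, 0, 0],
    [0, 0, 0],
  ],
)

```text
time: 8.65
tool_pos: [0.5062, 0.301, 0.1391]
tcp_rot: [-1.399, -2.812, 0.003]
wrist_force: [-0.0, -0.0, 0.3]
width: 0.502
grip_force: 0.0
```

```bash
python3 -c "
from fit import *
W,T=cam('wrist'),cam('top');m=cmask(W['image'],'green',W,(.544,.252),.004);print(m.sum())
r=fit([W],'green',(.544,.252,2.2),.004);print(r[:2])
D_=cam('scene')
for c in (T,D_):
  b=fit([c],'blue',(.501,.007,0.),0);print('blue',b[:2])
  b=fit([c],'red',(.41,-.09,.78),0);print('red',b[:2])
save(W['image'],'w3.png')"
```

```text
3953
(array([0.54563888, 0.25281018, 2.26387574]), np.float64(0.7579370098659246))
blue (array([ 0.50095002,  0.00548478, -0.01205479]), np.float64(0.10728484565014032))
red (array([ 0.41056828, -0.09292687,  0.78304777]), np.float64(0.11168323863636363))
blue (array([ 0.50021023,  0.00847334, -0.01009619]), np.float64(0.07170985772357724))
red (array([ 0.40875951, -0.08902914,  0.76534897]), np.float64(0.07039760348583878))
```

View pics/w3.png

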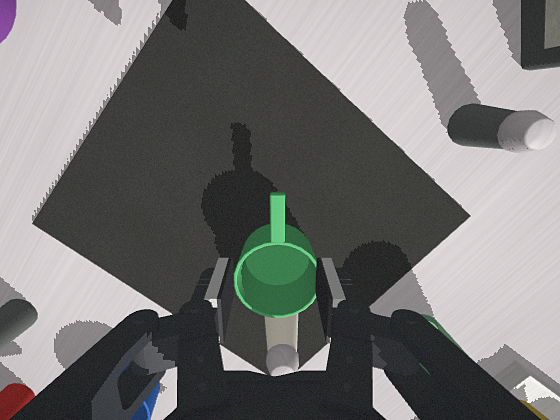

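>>> apply_moves(
  fingers=[0.5, 0.5, 0.5, 0.5, 0.5, 0.5, 0, 0, 0, 0, 0],
  travel=[
    [0.03, 0.01, 0.5],
    [0, 0, 0.6],
    [0, 0, 0.6],
    [0, 0, 0.48],
    [0, 0, 0],
    [0, 0, 0],
    [0, 0, 0],
    [0, 0, 0],
    [0, 0, 0],
    [0, 0, 0],
    [0, 0, 0],
  ],
  rotation=[
    [0, 0, 0],
    [0, 0, 0],
    [0, 0, 0],
    [0, 0, 0],
    [0, 0, 0],
    [0, 0, 0],
    [0, 0, 0],
    [0, 0, 0],
    [0, 0, 0],
    [0, 0, 0],
    [0, 0, 0],
  ],
  newtons=80,
)

```text
time: 9.9
tool_pos: [0.5075, 0.3036, 0.0327]
tcp_rot: [1.398, 2.812, 0.004]
wrist_force: [-1.2, 0.5, 6.0]
width: 0.117
grip_force: 78.3
```

```bash
python3 -c "
from plan import *
plan([(.5067,.3025,.131,127,0,4),(.4634,.0563,.131,127,0,8)],(.5067,.3025,.031,127))"
```

```text
{"fingers": [0, 0, 0, 0, 0, 0, 0, 0, 0, 0, 0, 0], "travel": [[0.0, 0.0, -0.5], [0.0, 0.0, -0.5], [0.0, 0.0, -0.5], [0.0, 0.0, -0.5], [-0.43, -0.46, 0.0], [-0.43, -0.46, 0.0], [-0.43, -0.46, 0.0], [-0.42, -0.45, 0.0], [-0.43, -0.46, 0.0], [-0.42, -0.45, 0.0], [-0.43, -0.46, 0.0], [-0.42, -0.45, 0.0]], "rotation": [[0, 0, 0.0], [0, 0, 0.0], [0, 0, 0.0], [0, 0, 0.0], [0, 0, 0.0], [0, 0, 0.0], [0, 0, 0.0], [0, 0, 0.0], [0, 0, 0.0], [0, 0, 0.0], [0, 0, 0.0], [0, 0, 0.0]]}
end [0.4636 0.0565 0.131 ] 127.0
```

>>> apply_moves(
  fingers=[0, 0, 0, 0, 0, 0, 0, 0, 0, 0, 0, 0],
  travel=[
    [0, 0, -0.5],
    [0, 0, -0.5],
    [0, 0, -0.5],
    [0, 0, -0.5],
    [-0.43, -0.46, 0],
    [-0.43, -0.46, 0],
    [-0.43, -0.46, 0],
    [-0.42, -0.45, 0],
    [-0.43, -0.46, 0],
    [-0.42, -0.45, 0],
    [-0.43, -0.46, 0],
    [-0.42, -0.45, 0],
  ],
  rotation=[
    [0, 0, 0],
    [0, 0, 0],
    [0, 0, 0],
    [0, 0, 0],
    [0, 0, 0],
    [0, 0, 0],
    [0, 0, 0],
    [0, 0, 0],
    [0, 0, 0],
    [0, 0, 0],
    [0, 0, 0],
    [0, 0, 0],
  ],
)

```text
time: 11.1
tool_pos: [0.4629, 0.0554, 0.1307]
tcp_rot: [1.398, 2.813, -0.0]
wrist_force: [0.9, -0.5, -1.2]
width: 0.123
grip_force: 78.2
```

>>> apply_moves(
  fingers=[0, 0, 0],
  travel=[
    [0, 0, 0.3],
    [0, 0, 0.3],
    [0, 0, 0],
  ],
  rotation=[
    [0, 0, 0],
    [0, 0, 0],
    [0, 0, 0],
  ],
)

```text
time: 11.4
tool_pos: [0.4614, 0.0561, 0.0988]
tcp_rot: [-1.398, -2.809, 0.004]
wrist_force: [-0.8, -0.1, -1.5]
width: 0.117
grip_force: 78.3
```

```bash
python3 -c "
from fit import *
S,W=cam('scene'),cam('wrist');s=read_state();print(s['tool_pos'],s['wrist_force'],s['width'])
u=proj(S,(.5,.0,.06)).astype(int)
b=fit([S],'green',(.5007,.0068,2.217),s['tool_pos'][2]-.0285);print(b[:2])
a=S['image'][u[1]-75:u[1]+75,u[0]-100:u[0]+100]
save(np.hstack([cv2.resize(a,(400,300),interpolation=cv2.INTER_CUBIC),cv2.resize(W['image'],(400,300))]),'s4.png')"
```

```text
[0.46317514 0.0565895  0.10066021] [ 0.62773753 -0.19534946 -0.8371711 ] 0.11974480308449921
(array([0.50020991, 0.00631871, 2.25049318]), np.float64(0.11602834740651387))
```

View pics/s4.png

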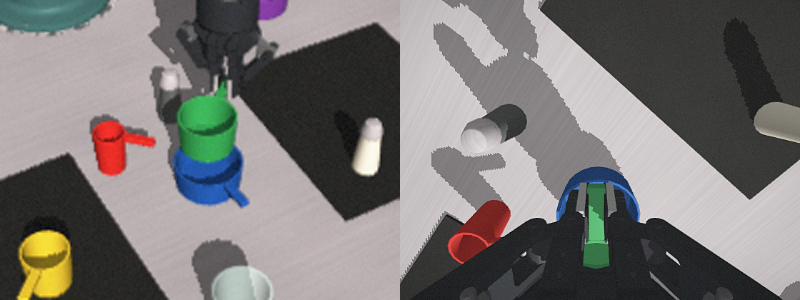

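>>> apply_moves(
  fingers=[0, 0, 0, 0, 0, 0],
  travel=[
    [0.02, 0.02, 0.3],
    [0, 0, 0.4],
    [0, 0, 0.4],
    [0, 0, 0.15],
    [0, 0, 0],
    [0, 0, 0],
  ],
  rotation=[
    [0, 0, 0],
    [0, 0, 0],
    [0, 0, 0],
    [0, 0, 0],
    [0, 0, 0],
    [0, 0, 0],
  ],
)

```text
time: 12.1
tool_pos: [0.4647, 0.0582, 0.0392]
tcp_rot: [1.398, 2.812, 0.001]
wrist_force: [0.5, 0.1, -1.3]
width: 0.116
grip_force: 78.3
```

>>> apply_moves(
  fingers=[0, 0, 0, 0, 0],
  travel=[
    [0, 0, 0.04],
    [0, 0, 0.04],
    [0, 0, 0.04],
    [0, 0, 0.03],
    [0, 0, 0],
  ],
  rotation=[
    [0, 0, 0],
    [0, 0, 0],
    [0, 0, 0],
    [0, 0, 0],
    [0, 0, 0],
  ],
)

```text
time: 12.6
tool_pos: [0.4644, 0.0586, 0.0325]
tcp_rot: [-1.399, -2.813, -0.001]
wrist_force: [-5.7, 2.9, 12.2]
width: 0.119
grip_force: 80.1
```

```bash
python3 -c "
from plan import *
plan([(.4639,.0577,.14,127,.4,3),(.585,-.283,.14,135,.5),'hold','hold'],(.4639,.0577,.031,127))"
```

```text
{"fingers": [0.4, 0.4, 0.4, 0.5, 0.5, 0.5, 0.5, 0.5, 0.5, 0.5, 0.5, 0.5], "travel": [[0.0, 0.0, -0.73], [0.0, 0.0, -0.73], [0.0, 0.0, -0.72], [-0.77, -0.24, 0.0], [-0.76, -0.25, 0.0], [-0.76, -0.27, 0.0], [-0.75, -0.28, 0.0], [-0.75, -0.29, 0.0], [-0.75, -0.3, 0.0], [-0.74, -0.31, 0.0], [-0.74, -0.32, 0.0], [-0.73, -0.33, 0.0]], "rotation": [[0, 0, 0.0], [0, 0, 0.0], [0, 0, 0.0], [0, 0, -0.15], [0, 0, -0.15], [0, 0, -0.15], [0, 0, -0.15], [0, 0, -0.15], [0, 0, -0.15], [0, 0, -0.14], [0, 0, -0.15], [0, 0, -0.14]]}
{"fingers": [0.5, 0.5], "travel": [[0, 0, 0], [0, 0, 0]], "rotation": [[0, 0, 0], [0, 0, 0]]}
end [ 0.5852 -0.2831  0.14  ] 134.98
```

>>> apply_moves(
  fingers=[0.4, 0.4, 0.4],
  travel=[
    [0, 0, 0],
    [0, 0, 0],
    [0, 0, 0],
  ],
  rotation=[
    [0, 0, 0],
    [0, 0, 0],
    [0, 0, 0],
  ],
)

```text
time: 12.9
tool_pos: [0.4639, 0.0579, 0.0307]
tcp_rot: [1.399, 2.813, 0.0]
wrist_force: [-0.5, -0.3, -0.2]
width: 0.401
grip_force: 0.0
```

>>> apply_moves(
  fingers=[0.4, 0.4, 0.4, 0.5, 0.5, 0.5, 0.5, 0.5, 0.5, 0.5, 0.5, 0.5],
  travel=[
    [0, 0, -0.73],
    [0, 0, -0.73],
    [0, 0, -0.72],
    [-0.77, -0.24, 0],
    [-0.76, -0.25, 0],
    [-0.76, -0.27, 0],
    [-0.75, -0.28, 0],
    [-0.75, -0.29, 0],
    [-0.75, -0.3, 0],
    [-0.74, -0.31, 0],
    [-0.74, -0.32, 0],
    [-0.73, -0.33, 0],
  ],
  rotation=[
    [0, 0, 0],
    [0, 0, 0],
    [0, 0, 0],
    [0, 0, -0.15],
    [0, 0, -0.15],
    [0, 0, -0.15],
    [0, 0, -0.15],
    [0, 0, -0.15],
    [0, 0, -0.15],
    [0, 0, -0.14],
    [0, 0, -0.15],
    [0, 0, -0.14],
  ],
)

```text
time: 14.1
tool_pos: [0.586, -0.2842, 0.1391]
tcp_rot: [-1.199, -2.903, -0.0]
wrist_force: [0.4, 0.4, -0.4]
width: 0.496
grip_force: 0.0
```

>>> apply_moves(
  fingers=[0.5, 0.5],
  travel=[
    [0, 0, 0],
    [0, 0, 0],
  ],
  rotation=[
    [0, 0, 0],
    [0, 0, 0],
  ],
)

```text
time: 14.3
tool_pos: [0.5855, -0.2833, 0.1389]
tcp_rot: [-1.202, -2.901, -0.001]
wrist_force: [-0.2, 0.2, -0.6]
width: 0.503
grip_force: 0.0
```

```bash
python3 -c "
from fit import *
T,S,W=cam('top'),cam('scene'),cam('wrist');s=read_state();print(s['tool_pos'],s['tcp_rot'])
for n,c in(('T',T),('S',S)):
  for k,p,z in(('yellow',(.544,-.242,5.494),.004),('green',(.501,.007,2.217),.004)):
    b=fit([c],k,p,z);print(n,k,b[0].round(4),b[1])
u=proj(S,(.5,.0,.03)).astype(int)
a=S['image'][u[1]-60:u[1]+60,u[0]-80:u[0]+80]
save(np.hstack([cv2.resize(a,(400,300),interpolation=cv2.INTER_CUBIC),cv2.resize(W['image'],(400,300))]),'s5.png')"
```

```text
[ 0.58525776 -0.28135582  0.13922886] [-1.19803437e+00 -2.90265573e+00 -5.67629284e-04]
T yellow [ 0.5424 -0.2437  5.5436] 0.14894189383070303
T green [0.5014 0.006  2.214 ] 0.06924460431654676
S yellow [ 0.5448 -0.2417  5.4783] 0.16169410150891633
S green [0.4975 0.0117 2.2197] 0.33541341653666146
```

View pics/s5.png

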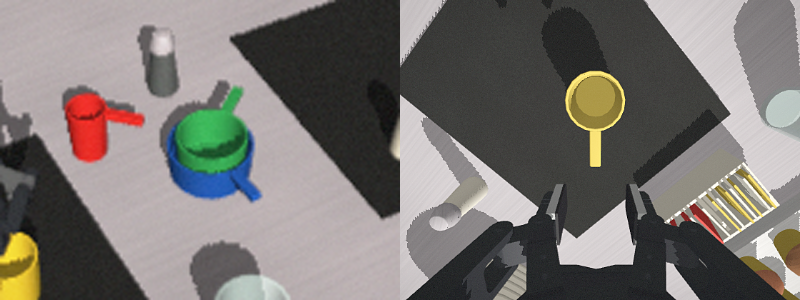

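>>> apply_moves(
  fingers=[0.5, 0.5, 0.5, 0.5, 0.5, 0.5, 0, 0, 0, 0, 0],
  travel=[
    [0, 0, 0.5],
    [0, 0, 0.6],
    [0, 0, 0.6],
    [0, 0, 0.32],
    [0, 0, 0],
    [0, 0, 0],
    [0, 0, 0],
    [0, 0, 0],
    [0, 0, 0],
    [0, 0, 0],
    [0, 0, 0],
  ],
  rotation=[
    [0, 0, 0],
    [0, 0, 0],
    [0, 0, 0],
    [0, 0, 0],
    [0, 0, 0],
    [0, 0, 0],
    [0, 0, 0],
    [0, 0, 0],
    [0, 0, 0],
    [0, 0, 0],
    [0, 0, 0],
  ],
)

```text
time: 15.55
tool_pos: [0.5875, -0.2835, 0.0407]
tcp_rot: [1.198, 2.9, -0.001]
wrist_force: [0.7, -0.2, 5.4]
width: 0.117
grip_force: 78.2
```

```bash
python3 -c "
from plan import *
plan([(.585,-.283,.139,135,0,4),(.5425,-.034,.139,135,0,7),'hold'],(.585,-.283,.039,135))"
```

```text
{"fingers": [0, 0, 0, 0, 0, 0, 0, 0, 0, 0, 0, 0], "travel": [[0.0, 0.0, -0.5], [0.0, 0.0, -0.5], [0.0, 0.0, -0.5], [0.0, 0.0, -0.5], [0.59, 0.42, 0.0], [0.59, 0.42, 0.0], [0.59, 0.42, 0.0], [0.59, 0.42, 0.0], [0.59, 0.41, 0.0], [0.59, 0.42, 0.0], [0.58, 0.41, 0.0], [0, 0, 0]], "rotation": [[0, 0, 0.0], [0, 0, 0.0], [0, 0, 0.0], [0, 0, 0.0], [0, 0, 0.0], [0, 0, 0.0], [0, 0, 0.0], [0, 0, 0.0], [0, 0, 0.0], [0, 0, 0.0], [0, 0, 0.0], [0, 0, 0]]}
end [ 0.5426 -0.0341  0.139 ] 135.0
```

>>> apply_moves(
  fingers=[0, 0, 0, 0, 0, 0, 0, 0, 0, 0, 0, 0],
  travel=[
    [0, 0, -0.5],
    [0, 0, -0.5],
    [0, 0, -0.5],
    [0, 0, -0.5],
    [0.59, 0.42, 0],
    [0.59, 0.42, 0],
    [0.59, 0.42, 0],
    [0.59, 0.42, 0],
    [0.59, 0.41, 0],
    [0.59, 0.42, 0],
    [0.58, 0.41, 0],
    [0, 0, 0],
  ],
  rotation=[
    [0, 0, 0],
    [0, 0, 0],
    [0, 0, 0],
    [0, 0, 0],
    [0, 0, 0],
    [0, 0, 0],
    [0, 0, 0],
    [0, 0, 0],
    [0, 0, 0],
    [0, 0, 0],
    [0, 0, 0],
    [0, 0, 0],
  ],
)

```text
time: 16.75
tool_pos: [0.5412, -0.0302, 0.1381]
tcp_rot: [-1.193, -2.903, -0.001]
wrist_force: [0.2, -1.3, -1.6]
width: 0.119
grip_force: 78.3
```

>>> apply_moves(
  fingers=[0, 0, 0],
  travel=[
    [0, 0, 0.3],
    [0, 0, 0.2],
    [0, 0, 0],
  ],
  rotation=[
    [0, 0, 0],
    [0, 0, 0],
    [0, 0, 0],
  ],
)

```text
time: 17.05
tool_pos: [0.5409, -0.0345, 0.1107]
tcp_rot: [-1.199, -2.898, 0.003]
wrist_force: [-1.7, 0.6, -0.4]
width: 0.114
grip_force: 78.3
```

```bash
python3 -c "
from fit import *
T,S=cam('top'),cam('scene');s=read_state();print(s['tool_pos'],s['wrist_force'],s['width'])
for c in (T,S):
  b=fit([c],'yellow',(.501,.0065,5.494),s['tool_pos'][2]-.0367);print(b[:2])
  b=fit([c],'blue',(.501,.0065,0.),0);print(b[:2])
u=proj(S,(.5,.0,.06)).astype(int);v=proj(T,(.5,.0,.06)).astype(int)
a=[cv2.resize(c['image'][u[1]-60:u[1]+60,u[0]-80:u[0]+80],(400,300),interpolation=cv2.INTER_CUBIC) for c,u in((S,u),(T,v))]
save(np.hstack(a),'s6.png')"
```

```text
[ 0.54236501 -0.03467016  0.11258561] [-0.28001936 -0.49709342 -1.31276473] 0.11531133544519526
(array([ 4.67473846e-01, -1.79588859e-03,  5.95409528e+00]), np.float64(13.7837495803833))
(array([0.51212632, 0.00410165, 0.01826025]), np.float64(22.665000915527344))
(array([0.50180802, 0.00589308, 5.71129601]), np.float64(2.821170520231214))
(array([0.50045818, 0.00855433, 0.00675608]), np.float64(1.7417207792207792))
```

View pics/s6.png

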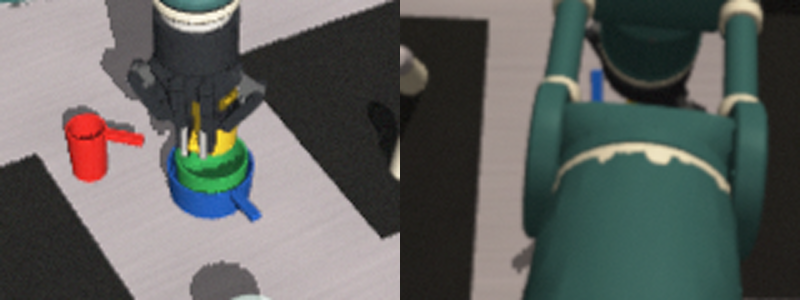

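>>> apply_moves(
  fingers=[0, 0, 0, 0, 0, 0],
  travel=[
    [0.01, 0.01, 0.3],
    [0, 0, 0.35],
    [0, 0, 0.35],
    [0, 0, 0.2],
    [0, 0, 0],
    [0, 0, 0],
  ],
  rotation=[
    [0, 0, 0],
    [0, 0, 0],
    [0, 0, 0],
    [0, 0, 0],
    [0, 0, 0],
    [0, 0, 0],
  ],
)

```text
time: 17.75
tool_pos: [0.5431, -0.0331, 0.0537]
tcp_rot: [-1.2, -2.903, 0.0]
wrist_force: [0.4, -0.3, -0.3]
width: 0.114
grip_force: 78.3
```

>>> apply_moves(
  fingers=[0, 0, 0, 0, 0, 0, 0],
  travel=[
    [0, 0, 0.05],
    [0, 0, 0.05],
    [0, 0, 0.04],
    [0, 0, 0.04],
    [0, 0, 0.02],
    [0, 0, 0.02],
    [0, 0, 0],
  ],
  rotation=[
    [0, 0, 0],
    [0, 0, 0],
    [0, 0, 0],
    [0, 0, 0],
    [0, 0, 0],
    [0, 0, 0],
    [0, 0, 0],
  ],
)

```text
time: 18.45
tool_pos: [0.5442, -0.0334, 0.0443]
tcp_rot: [1.198, 2.902, 0.0]
wrist_force: [-1.2, -0.4, 7.8]
width: 0.115
grip_force: 79.3
```

```bash
python3 -c "
from plan import *
plan([(.5432,-.0331,.14,135,.4,3),(.4445,-.0565,.14,44.5,.5),'hold','hold'],(.5432,-.0331,.043,135))"
```

```text
{"fingers": [0.4, 0.4, 0.4, 0.5, 0.5, 0.5, 0.5, 0.5, 0.5, 0.5, 0.5, 0.5], "travel": [[0.0, 0.0, -0.65], [0.0, 0.0, -0.65], [0.0, 0.0, -0.64], [0.07, -0.11, 0.0], [0.06, -0.11, 0.0], [0.04, -0.12, 0.0], [0.03, -0.12, 0.0], [0.02, -0.13, 0.0], [0.01, -0.13, 0.0], [-0.01, -0.13, 0.0], [-0.02, -0.12, 0.0], [-0.03, -0.12, 0.0]], "rotation": [[0, 0, 0.0], [0, 0, 0.0], [0, 0, 0.0], [0, 0, 0.94], [0, 0, 0.94], [0, 0, 0.94], [0, 0, 0.94], [0, 0, 0.94], [0, 0, 0.94], [0, 0, 0.94], [0, 0, 0.94], [0, 0, 0.95]]}
{"fingers": [0.5, 0.5, 0.5, 0.5, 0.5, 0.5, 0.5, 0.5, 0.5], "travel": [[-0.04, -0.12, 0.0], [-0.05, -0.12, 0.0], [-0.06, -0.11, 0.0], [-0.08, -0.1, 0.0], [-0.08, -0.09, 0.0], [-0.09, -0.09, 0.0], [-0.11, -0.07, 0.0], [0, 0, 0], [0, 0, 0]], "rotation": [[0, 0, 0.94], [0, 0, 0.95], [0, 0, 0.94], [0, 0, 0.95], [0, 0, 0.94], [0, 0, 0.95], [0, 0, 0.94], [0, 0, 0], [0, 0, 0]]}
end [ 0.4445 -0.0568  0.14  ] 44.52
```

>>> apply_moves(
  fingers=[0.35, 0.35, 0.35],
  travel=[
    [0, 0, 0],
    [0, 0, 0],
    [0, 0, 0],
  ],
  rotation=[
    [0, 0, 0],
    [0, 0, 0],
    [0, 0, 0],
  ],
)

```text
time: 18.75
tool_pos: [0.5427, -0.0329, 0.0424]
tcp_rot: [-1.199, -2.903, 0.0]
wrist_force: [0.6, -0.0, -0.1]
width: 0.351
grip_force: 0.0
```

>>> apply_moves(
  fingers=[0.35, 0.35, 0.4, 0.5, 0.5, 0.5, 0.5, 0.5, 0.5, 0.5, 0.5, 0.5],
  travel=[
    [0, 0, -0.65],
    [0, 0, -0.65],
    [0, 0, -0.64],
    [0.07, -0.11, 0],
    [0.06, -0.11, 0],
    [0.04, -0.12, 0],
    [0.03, -0.12, 0],
    [0.02, -0.13, 0],
    [0.01, -0.13, 0],
    [-0.01, -0.13, 0],
    [-0.02, -0.12, 0],
    [-0.03, -0.12, 0],
  ],
  rotation=[
    [0, 0, 0],
    [0, 0, 0],
    [0, 0, 0],
    [0, 0, 0.94],
    [0, 0, 0.94],
    [0, 0, 0.94],
    [0, 0, 0.94],
    [0, 0, 0.94],
    [0, 0, 0.94],
    [0, 0, 0.94],
    [0, 0, 0.94],
    [0, 0, 0.95],
  ],
)

```text
time: 19.95
tool_pos: [0.4869, -0.0466, 0.1394]
tcp_rot: [-2.333, -2.103, 0.001]
wrist_force: [-0.6, 1.0, -0.8]
width: 0.496
grip_force: 0.0
```

>>> apply_moves(
  fingers=[0.5, 0.5, 0.5, 0.5, 0.5, 0.5, 0.5, 0.5, 0.5],
  travel=[
    [-0.04, -0.12, 0],
    [-0.05, -0.12, 0],
    [-0.06, -0.11, 0],
    [-0.08, -0.1, 0],
    [-0.08, -0.09, 0],
    [-0.09, -0.09, 0],
    [-0.11, -0.07, 0],
    [0, 0, 0],
    [0, 0, 0],
  ],
  rotation=[
    [0, 0, 0.94],
    [0, 0, 0.95],
    [0, 0, 0.94],
    [0, 0, 0.95],
    [0, 0, 0.94],
    [0, 0, 0.95],
    [0, 0, 0.94],
    [0, 0, 0],
    [0, 0, 0],
  ],
)

```text
time: 20.85
tool_pos: [0.4443, -0.0568, 0.1397]
tcp_rot: [-2.905, -1.196, -0.0]
wrist_force: [-0.1, -0.2, 0.5]
width: 0.501
grip_force: 0.0
```

```bash
python3 -c "
from fit import *
T,S,W=cam('top'),cam('scene'),cam('wrist');s=read_state();print(s['tool_pos'],s['tcp_rot'])
for n,c in(('T',T),('S',S),('W',W)):
  for k,p,z in(('red',(.41,-.09,.777),0),('yellow',(.501,.007,5.494),.008),('blue',(.501,.007,0.),0)):
    b=fit([c],k,p,z);print(n,k,b[0].round(4),b[1].round(3))
u=proj(S,(.5,.0,.03)).astype(int)
a=S['image'][u[1]-60:u[1]+60,u[0]-80:u[0]+80]
save(np.hstack([cv2.resize(a,(400,300),interpolation=cv2.INTER_CUBIC),cv2.resize(W['image'],(400,300))]),'s7.png')"
```

```text
[ 0.44464979 -0.05684613  0.13980077] [2.90547871e+00 1.19472236e+00 2.77705231e-04]
T red [ 0.4099 -0.0925  0.7694] 0.288
T yellow [0.5005 0.013  5.4165] 2.247
T blue [0.4971 0.0069 0.2174] 18.408
S red [ 0.4088 -0.089   0.7698] 0.068
S yellow [0.4984 0.0109 5.694 ] 0.311
S blue [0.5011 0.0082 0.0069] 1.865
W red [ 0.4108 -0.091   0.7864] 0.062
W yellow [0.5007 0.0086 5.5198] 0.184
W blue [-0.0783 -0.1708 14.4889] 0.0
```

View pics/s7.png

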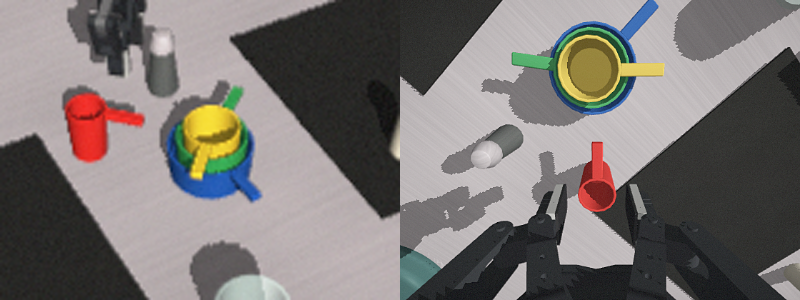

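>>> apply_moves(
  fingers=[0.5, 0.5, 0.5, 0.5, 0.5, 0.5, 0, 0, 0, 0, 0],
  travel=[
    [0, 0, 0.5],
    [0, 0, 0.6],
    [0, 0, 0.6],
    [0, 0, 0.28],
    [0, 0, 0],
    [0, 0, 0],
    [0, 0, 0],
    [0, 0, 0],
    [0, 0, 0],
    [0, 0, 0],
    [0, 0, 0],
  ],
  rotation=[
    [0, 0, 0],
    [0, 0, 0],
    [0, 0, 0],
    [0, 0, 0],
    [0, 0, 0],
    [0, 0, 0],
    [0, 0, 0],
    [0, 0, 0],
    [0, 0, 0],
    [0, 0, 0],
    [0, 0, 0],
  ],
  newtons=70,
)

```text
time: 22.1
tool_pos: [0.4459, -0.057, 0.0421]
tcp_rot: [2.905, 1.192, 0.005]
wrist_force: [1.2, 2.2, 5.8]
width: 0.124
grip_force: 68.6
```

>>> apply_moves(
  fingers=[0, 0, 0, 0, 0, 0, 0, 0, 0, 0, 0, 0],
  travel=[
    [0, 0, -0.5],
    [0, 0, -0.5],
    [0, 0, -0.5],
    [0, 0, -0.5],
    [0.45, -0.03, 0],
    [0.45, -0.03, 0],
    [0.45, -0.03, 0],
    [0.45, -0.03, 0],
    [0.44, -0.02, 0],
    [0.44, -0.02, 0],
    [0, 0, 0],
    [0, 0, 0],
  ],
  rotation=[
    [0, 0, 0],
    [0, 0, 0],
    [0, 0, 0],
    [0, 0, 0],
    [0, 0, 0],
    [0, 0, 0],
    [0, 0, 0],
    [0, 0, 0],
    [0, 0, 0],
    [0, 0, 0],
    [0, 0, 0],
    [0, 0, 0],
  ],
)

```text
time: 23.3
tool_pos: [0.5333, 0.0429, 0.1401]
tcp_rot: [-2.905, -1.194, 0.003]
wrist_force: [0.2, -0.3, -0.2]
width: 0.12
grip_force: 68.6
```

```bash
python3 -c "
from fit import *
S=cam('scene');s=read_state();print(s['tool_pos'],s['wrist_force'],s['width'])
b=fit([S],'red',(.501,.0085,.777),s['tool_pos'][2]-.0425);print(b[:2])"
```

```text
[0.53304157 0.04258736 0.14009596] [ 0.35831939  0.01922552 -0.4759647 ] 0.12039620366823704
(array([0.4966499 , 0.011702  , 0.77060706]), np.float64(0.24636314655172414))
```

>>> apply_moves(
  fingers=[0, 0, 0, 0, 0, 0, 0],
  travel=[
    [0, 0, 0.35],
    [0, 0, 0.4],
    [0, 0, 0.4],
    [0, 0, 0.3],
    [0, 0, 0.11],
    [0, 0, 0],
    [0, 0, 0],
  ],
  rotation=[
    [0, 0, 0],
    [0, 0, 0],
    [0, 0, 0],
    [0, 0, 0],
    [0, 0, 0],
    [0, 0, 0],
    [0, 0, 0],
  ],
)

```text
time: 24.05
tool_pos: [0.5346, 0.0428, 0.0635]
tcp_rot: [2.906, 1.192, 0.001]
wrist_force: [0.0, 0.5, -0.3]
width: 0.122
grip_force: 68.6
```

>>> apply_moves(
  fingers=[0, 0, 0, 0, 0, 0],
  travel=[
    [0, 0, 0.05],
    [0, 0, 0.05],
    [0, 0, 0.04],
    [0, 0, 0.03],
    [0, 0, 0.03],
    [0, 0, 0],
  ],
  rotation=[
    [0, 0, 0],
    [0, 0, 0],
    [0, 0, 0],
    [0, 0, 0],
    [0, 0, 0],
    [0, 0, 0],
  ],
)

```text
time: 24.65
tool_pos: [0.535, 0.0432, 0.0538]
tcp_rot: [2.906, 1.193, 0.002]
wrist_force: [-1.2, 1.9, 4.8]
width: 0.121
grip_force: 69.2
```

>>> apply_moves(
  fingers=[0.35, 0.35, 0.35, 0.35, 0.35, 0.35, 0.35, 0.35, 0.35, 0.35],
  travel=[
    [0, 0, 0],
    [0, 0, 0],
    [0, 0, 0],
    [0, 0, -0.5],
    [0, 0, -0.8],
    [0, 0, -0.8],
    [-0.6, 0.6, -0.3],
    [-0.6, 0.6, 0],
    [-0.6, 0.6, 0],
    [0, 0, 0],
  ],
  rotation=[
    [0, 0, 0],
    [0, 0, 0],
    [0, 0, 0],
    [0, 0, 0],
    [0, 0, 0],
    [0, 0, 0],
    [0, 0, 0],
    [0, 0, 0],
    [0, 0, 0],
    [0, 0, 0],
  ],
)

```text
time: 25.65
tool_pos: [0.5332, -0.0887, 0.1731]
tcp_rot: [2.907, 1.186, -0.0]
wrist_force: [-0.6, -0.3, 0.1]
width: 0.351
grip_force: 0.0
```

```bash
python3 -c "
from fit import *
T,S,W=cam('top'),cam('scene'),cam('wrist')
u=proj(S,(.5,.0,.05)).astype(int)
a=S['image'][u[1]-45:u[1]+45,u[0]-60:u[0]+60]
f=lambda i:cv2.resize(i,(400,300),interpolation=cv2.INTER_CUBIC)
save(np.vstack([np.hstack([f(a),f(W['image'])]),np.hstack([f(S['image']),f(T['image'])])]),'s8.png')
for n,c in(('S',S),('T',T)):
  b=fit([c],'red',(.501,.007,.777),.012);print(n,b[0].round(4),b[1].round(3))
  tip_of
for k in('shaker_a','glass_a','caddy'): print(k,[(round(r['p'],2),ray(S,r['location'],0).round(3)[:2].tolist()) for r in tip_of('scene',k)])
"
```

```text
S [0.4961 0.0131 0.7063] 0.618
T [0.5    0.0108 0.7352] 0.438
shaker_a [(0.74, [0.354, 0.031]), (0.71, [0.574, 0.209]), (0.64, [0.595, 0.462]), (0.55, [0.507, -0.455])]
glass_a [(0.84, [0.736, 0.26]), (0.73, [0.72, -0.081])]
caddy [(0.95, [0.744, -0.228])]
```

View pics/s8.png

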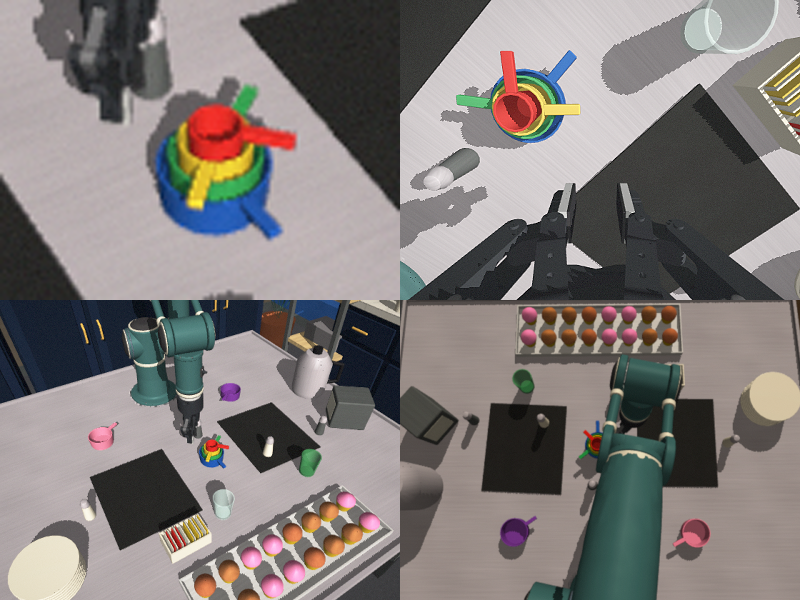

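```bash
python3 -c "
from workcell import *
print(finish_job())"
```

```text
the job is handed in; nothing more can be done
None
```

The four cups are nested, blue, then green, yellow and red. The final pictures show each sitting level, the blue cup still in place and the shakers, glasses and caddy standing. I handed the job in at about 26 s; no verdict came back.

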